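Pin the carved bird in its cradle

TASK

Pin the carved bird in its wooden cradle: take the cross pin with the long rod by its handle and push the rod through the hole in the near ear, the lug under the bird and the far ear, until its tip stands out about 25 mm beyond the far ear. Leave the pin hanging there, and leave the short pin where it lies.

Things in the scene. Friction and masses are not known exactly. Their poses are not given: they have to be found in the camera images.
- pin: long cross pin, about 100 g, loose, flat on the table: square wooden handle 60 x 30 x 30 mm with a round aluminium rod, 12 mm thick, 120 mm long, from the middle of one end. Origin: centre of the handle's underside; x along the rod towards its tip, z up. Handle x = -30 to 30 mm, rod 30 to 150 mm, its centre line 15 mm above the origin. Balances in handle. Starts with the tip towards the cradle.
- pin_tip (a point): centre of the long pin's free rod end (slightly tapered), 150 mm along x and 15 mm above the pin's origin; axes as the pin's. A pin let go in the holes sags by up to about 10 degrees and stays in
- short_pin: bystander: pin with the same handle but a rod of only 45 mm, too short for the cradle, lying loose beside the long pin (which is nearer the robot varies). Origin and axes as the long pin's. Leave it there.
- cradle_bore (a point): middle of the line of holes (y, level; z up) of the fixed wooden cradle, 62 mm above the table: two ears 70 mm wide, 14 thick, 92 high, outer faces at y = +40 (near ear, pins' side) and -40 mm; between them a lug at y = -10 to 10 mm, on it a carved bird up to 140 high, 20 mm either side. Holes in all three: round, 26 mm, on this y line. Base board 150 x 110 x 18 mm.
There are look-alikes about, which are no part of the job. Leave any green or turquoise look-alike of the part that bears cradle_bore alone.

How it is judged:
By the outcome, as a careful person would: the job done as asked, in the order asked, and still so for the second after the job is handed in, with the robot touching nothing.
It also fails if it takes over 38 s, if anything falls off the work surface, if the arm or the gripper's body presses on something with over 40 N, if the wrist force passes 120 N, or if a joint passes its speed limit or range.

ROBOT

A 6-joint arm with a two-finger parallel gripper is mounted at the origin on the work surface. World frame = base frame: x ahead of the robot, y to its left, z up, the work surface at z = 0. Lengths are in mm, angles in rad, forces in N, time in s.
With the tool pointing down it reaches from about 275 to 750 mm from the base axis. Payload 10.2 kg.
Tool frame: the origin (TCP) lies between the finger pads; the fingertips stand bot.tip_reach ahead of it and the grasp point (between the pads) lies 5 mm behind it (bot.tip_reach is the distance from the TCP to the fingertips, in mm); z points along the fingers, y is the line along which they close (so a half turn about z gives the same grasp; the last joint's range is limited). The gripper opens to 85 mm and grips with 20 to 120 N. Pads are 22 mm wide; open, the fingers measure 114 mm over their backs; the gripper's body (76 mm by 85 mm) begins 54 mm behind the grasp point. The pads swing forward as they close: fully open they stand 13 mm farther back than shut.
Start: joints at [-1.568, 0.313, 1.498, -0, 1.331, -0.223], TCP at [117.526, -511.682, 245.294] pointing down, gripper open.
Joint ranges: [-2.94, 2.94], [-0.97, 2.17], [0.19, 2.56], [-1.23, 4.37], [0.02, 3.11], [-2.88, 2.88]. Speed limits (rad/s): [2.39, 2.39, 3.01, 3.14, 3.14, 3.14].

INTERFACE

Orientations are given as a 3x3 rotation matrix whose columns are the frame's x, y, z axes.
In Python, from bench import readout, optics, job_done, bot gives the robot as it stands. The module is installed in compiled form; this text tells all that it offers.
- The arm moves only by the shell command python3 -m handwheel 'ROWS' [FORCE]. ROWS is text: rows parted by semicolons, each of 7 numbers parted by spaces: the turn, a rotation vector about the tool's x, y, z in rad, then the shift along the tool's x, y, z in m, then the opening, from 0 (shut) to 1 (fully open). A call has 1 to 8 rows; each row shifts and turns the commanded pose from where the row before left it, along the tool's axes as they then stand; what a row does not reach is not made up. A row lasts 1/12 s, in which the tool goes at most 41.7 mm and 7.16 degrees, less where a joint would pass 70% of its speed; a pose out of reach is approached as far as the arm can. A call is refused whole if a number of a shift passes 0.0417 or a number of a turn 0.125, either way. A call with a gripper value outside its range is refused whole. The fingers move at their own pace and stop on an object; FORCE is the grip in N (left out, the last holds). Time passes only in rows, so rows that do not move let the fingers close. It gives the time, the measured TCP pose, the force, the opening and the grip force at its end, in the units of the state.
- readout.read_state(): the state, without advancing time (a new reading comes with each control period).
- optics.capture(name): name is "scene" or "top" or "wrist"; returns (picture, depth): 420x560x3 uint8, blue, green, red; 420x560 float32, mm along the optical axis (not along the pixel's ray), 0 where there is no reading.
- optics.calibration(name): a dict with "intrinsics" (3x3 intrinsics, pixels), "extrinsics" (4x4, takes a point from camera to world coordinates). Camera axes: x right, y down, z forward; pixel columns grow to the right and rows downward; lengths in mm; the calibration is good to about 2 mm. A picture is of the moment at which its call begins: read the wrist's pose just before it. calibration takes no time and is no camera call; for the wrist camera it gives the pose at the moment of the call.
- job_done(): hands the job in; it is judged then, once.
Trained networks look in the newest picture that a camera, given by its name, has taken for a name from the list of things; names that differ only in an ending like _2 or _b are one class to them, and where a whole thing is asked for, a point or a joint stands for the part that bears it (a point fixed in the world has none). Each returns a list of dicts, best first, with "confidence" (0 to 1); they miss things now and then, are a little off and sometimes report something else, mostly with a low value. They report only what shows in the picture. A call takes as long as a camera call. They do not tell look-alikes from the thing itself.
- optics.search_frame(camera, query): "at" ([row, column] in pixels, amid what is visible of it).
- optics.regions_of(camera, query): "region" (420x560 bool, what is visible of it) and "at" ([row, column] in pixels, amid what is visible of it).
The state is a dict: "time": time; "joint_pos": joint angles; "joint_vel": joint speeds; "effort": joint torques, N m; "tool_pos": TCP position; "tcp_rot": TCP orientation; "wrist_force": force on the tool from outside, world axes, zero at the start; "moment": the same for the moment, N m; "width": finger opening in mm; "gripper_force": force on a finger pad.
Only numpy, scipy, OpenCV 4.12 (cv2) and the standard library are available. Lean on these libraries where they do the work, as an engineer would, in place of code of your own. Each camera call takes 0.05 s, during which the arm holds its last target. There are 200 camera calls.

## Working session

There is one attempt and no reset: what is moved stays moved. The work goes in short steps, Python scripts to look and compute and a shell command to move; the robot and the scene stay as the last step left them, time stands still between calls to the robot, and variables do not carry over. Pictures are saved under pics/ and viewed, at most 10 in all, crops included, and the job is handed in when it is done.

```bash
mkdir -p pics; python3 - <<'E'
from bench import readout, optics, bot
import cv2,numpy as np
s=readout.read_state();print(s['time'],s['tool_pos'],s['tcp_rot'],bot.tip_reach,s['width'])
for c in ['scene','top']:
    im,d=optics.capture(c);cv2.imwrite(f'pics/{c}0.png',im);np.save(f'{c}.npy',d)
    K=optics.calibration(c);k=K['intrinsics'];T=K['extrinsics']
    for q in ['pin','short_pin','pin_tip','cradle_bore']:
        for r in optics.search_frame(c,q):
            v,u=r['at'];z=d[int(v),int(u)]
            p=T@np.r_[np.linalg.inv(k)@[u,v,1]*z,1]
            print(c,q,round(r['confidence'],2),np.round(r['at']),p[:3].round())
E
```

```text
0.0 [ 117.52075558 -511.4272602   244.73719131] [[ 9.74628015e-01  2.23830810e-01  8.81135231e-06]
 [ 2.23830607e-01 -9.74627182e-01  1.31007208e-03]
 [ 3.01822278e-04 -1.27486070e-03 -9.99999142e-01]] 14.0 85.02355085904101
scene pin 0.94 [280. 392.] [625. 197.  27.]
scene short_pin 0.95 [226. 428.] [474. 289.  30.]
scene pin_tip 0.82 [281. 396.] [628. 205.  29.]
scene cradle_bore 0.83 [250. 201.] [ 618. -195.   67.]
scene cradle_bore 0.66 [224. 121.] [ 558. -387.   56.]
scene cradle_bore 0.63 [177. 255.] [ 426. -109.  100.]
top pin 0.72 [156. 164.] [612. 202.  32.]
top short_pin 0.79 [219. 131.] [467. 274.  34.]
top pin_tip 0.77 [155. 166.] [615. 199.  30.]
top cradle_bore 0.92 [169. 341.] [ 567. -189.  121.]
top cradle_bore 0.86 [188. 426.] [ 538. -390.   51.]
top cradle_bore 0.62 [270. 309.] [ 360. -123.  122.]
```

View pics/scene0.png

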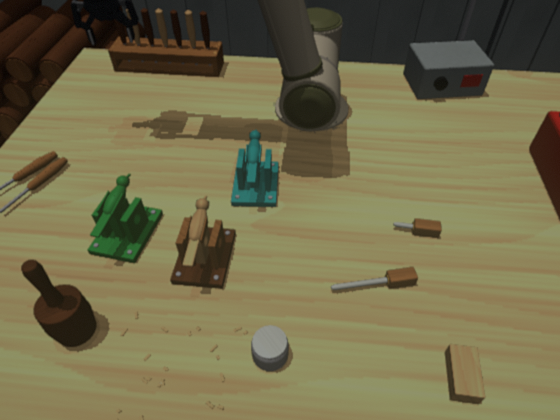

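View pics/top0.png

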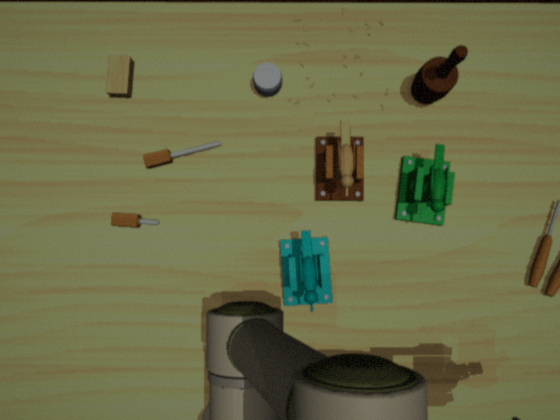

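The target is the brown cradle (top view 169,341). The long pin's handle is at (157,158) and its tip at (144,220). The green and turquoise cradles are look-alikes. Next I'll measure precisely.

```bash
cat > h.py <<'E'
from bench import readout, optics, bot
import cv2,numpy as np
def cloud(c,name):
    im,d=optics.capture(c);K=optics.calibration(c)
    if name: cv2.imwrite(f'pics/{name}.png',im)
    v,u=np.mgrid[:420,:560]
    P=np.stack([u,v,np.ones_like(u)],-1)@np.linalg.inv(K['intrinsics']).T*d[...,None]
    T=K['extrinsics'];return im,d,P@T[:3,:3].T+T[:3,3]
def mask(c,q,near):
    rs=optics.regions_of(c,q)
    rs=[r for r in rs if np.hypot(*(np.array(r['at'])-near))<25]
    return rs[0]['region'] if rs else None
def line(P):
    c=P.mean(0);u,s,v=np.linalg.svd(P-c);return c,v[0]
E
python3 - <<'E'
from h import *
for c,pn,cn in [('top',(155,166),(169,341)),('scene',(281,392),(250,201))]:
    im,d,P=cloud(c,'')
    print(c,'table z',np.median(P[(d>0)][:,2]))
    m=mask(c,'pin',pn)
    if m is not None:
        q=P[m&(d>0)];hsv=cv2.cvtColor(im,cv2.COLOR_BGR2HSV)[m&(d>0)]
        w=(hsv[:,1]>110);h=q[w&(q[:,2]>20)];r=q[~w&(q[:,2]>8)]
        print('handle',len(h),h.mean(0),h.min(0),h.max(0));
        print('rod',len(r),np.median(r,0),r.min(0),r.max(0))
        q2=q[q[:,2]>10];cc,a=line(q2[:,:2]);t=(q2[:,:2]-cc)@a;print('axis',cc,a,cc+a*t.min(),cc+a*t.max(),'yaw',np.degrees(np.arctan2(a[1],a[0])))
        b=cv2.minAreaRect(h[:,:2].astype(np.float32));print('h rect',b)
    m=mask(c,'cradle_bore',cn)
    if m is not None:
        q=P[m&(d>0)]
        base=q[(q[:,2]>10)&(q[:,2]<24)];print('base',cv2.minAreaRect(base[:,:2].astype(np.float32)))
        ear=q[(q[:,2]>86)&(q[:,2]<96)]
        print('ear',len(ear),np.round(ear[np.argsort(ear[:,1])][::max(1,len(ear)//30)]).astype(int).tolist())
E
```

```text
top table z 2.4275941520528477
handle 339 [608.16763339 217.26210909  31.15550309] [588.88787487 187.84008508  20.06440143] [628.09085243 247.93382566  36.49086994]
rod 250 [630.57312137 136.49740821  21.99033418] [590.43601495  76.04826221   9.23010403] [650.13312289 235.71285132  29.76843791]
axis [616.84936322 184.12317804] [-0.2762509   0.96108555] [647.84465185  76.28959611] [599.19416944 245.54615129] yaw 106.03657354044056
h rect ((609.4598388671875, 217.75509643554688), (29.81650161743164, 58.501949310302734), 14.412708282470703)
scene table z 0.4619158144141693
handle 403 [613.10492739 217.58472806  28.96966469] [590.87646528 186.95200923  20.03640661] [631.78221808 248.96825714  34.0881279 ]
rod 353 [632.23970598 137.54458299  19.785018  ] [588.33767195  76.38000463  10.4582256 ] [651.06058042 250.52850512  32.10816749]
axis [621.79653876 184.27108321] [-0.23559685  0.97185087] [647.90936412  76.55414322] [606.1990248  248.61174536] yaw 103.62680786944412
h rect ((611.1055908203125, 217.79232788085938), (29.57537269592285, 60.61484909057617), 14.720491409301758)
base ((589.5958251953125, -201.88836669921875), (109.17941284179688, 151.09149169921875), 89.24879455566406)
ear 368 [[610, -243, 90], [622, -241, 93], [595, -240, 92], [616, -239, 92], [596, -237, 93], [584, -237, 91], [586, -236, 91], [621, -235, 93], [586, -234, 91], [611, -233, 93], [600, -232, 92], [596, -231, 94], [622, -229, 88], [618, -195, 94], [603, -176, 93], [569, -175, 91], [573, -174, 92], [566, -173, 94], [581, -172, 93], [576, -171, 93], [580, -171, 92], [624, -170, 91], [579, -169, 91], [571, -168, 94], [598, -167, 91], [582, -166, 91], [565, -165, 93], [581, -164, 90], [564, -164, 92], [597, -163, 94], [582, -162, 88]]
```

```bash
T=".0 0 0 .0293 -.0273 0 1"
python3 -m handwheel '0 0 0 .0293 -.0273 0 1;0 0 0 .0293 -.0273 0 1;0 0 0 .0293 -.0273 0 1;0 0 0 .0293 -.0273 0 1;0 0 0 .0293 -.0273 0 1;0 0 0 .0293 -.0273 0 1;0 0 0 .0293 -.0273 0 1;0 0 0 .0293 -.0273 0 1'
python3 -m handwheel '0 0 0 .0293 -.0273 0 1;0 0 0 .0293 -.0273 0 1;0 0 0 .0293 -.0273 0 1;0 0 0 .0293 -.0273 0 1;0 0 0 .0293 -.0273 0 1;0 0 0 .0293 -.0273 0 1;0 0 0 .0293 -.0273 0 1;0 0 0 .0293 -.0273 0 1'
python3 -m handwheel '0 0 0 .0293 -.0273 0 1;0 0 0 .0293 -.0273 0 1;0 0 0 .0293 -.0273 0 1;0 0 0 .0293 -.0273 0 1;0 0 0 .0293 -.0273 0 1;0 0 0 .0293 -.0273 0 1;0 0 -.1235 0 0 0 1;0 0 -.1235 0 0 0 1'
python3 -m handwheel '0 0 -.1235 0 0 .006 1;0 0 -.1235 0 0 .006 1;0 0 -.1235 0 0 .006 1;0 0 -.1235 0 0 .006 1;0 0 -.1235 0 0 .006 1;0 0 -.1235 0 0 .006 1;0 0 -.1235 0 0 .006 1;0 0 -.1235 0 0 .006 1'
python3 -m handwheel '0 0 -.1235 0 0 .006 1;0 0 -.1235 0 0 .006 1;0 0 -.1235 0 0 .006 1;0 0 0 0 0 0 1'
```

```text
time: 1.47
tool_pos: [297.7, -244.6, 245.5]
tcp_rot: [[0.975, 0.223, 0.0], [0.223, -0.975, -0.001], [0.0, 0.001, -1.0]]
wrist_force: [0.2, 0.2, 1.1]
width: 85.6
gripper_force: 0.0
time: 2.13
tool_pos: [477.4, 21.1, 245.5]
tcp_rot: [[0.975, 0.224, 0.001], [0.224, -0.975, -0.0], [0.0, 0.0, -1.0]]
wrist_force: [0.3, -1.6, 0.9]
width: 85.4
gripper_force: 0.0
time: 2.8
tool_pos: [611.7, 219.8, 243.7]
tcp_rot: [[0.887, 0.462, -0.002], [0.462, -0.887, -0.0], [-0.002, -0.001, -1.0]]
wrist_force: [-1.0, -0.5, 0.6]
width: 85.6
gripper_force: 0.0
time: 3.47
tool_pos: [611.3, 218.0, 196.9]
tcp_rot: [[0.104, 0.995, -0.0], [0.995, -0.104, 0.0], [-0.0, -0.0, -1.0]]
wrist_force: [0.3, -0.5, -0.1]
width: 85.6
gripper_force: 0.0
time: 3.8
tool_pos: [610.8, 217.9, 177.9]
tcp_rot: [[-0.262, 0.965, -0.002], [0.965, 0.262, -0.0], [0.0, -0.002, -1.0]]
wrist_force: [0.5, 0.2, -0.5]
width: 85.5
gripper_force: 0.0
```

```bash
python3 - <<'E'
from h import *
s=readout.read_state();print(s['time'],s['tool_pos'],s['tcp_rot'],s['joint_pos'])
im,d,P=cloud('wrist','w1')
m=[r for r in optics.regions_of('wrist','pin')]
print([(r['at'],r['confidence']) for r in m])
q=P[m[0]['region']&(d>0)];h=q[q[:,2]>24]
print(len(h),cv2.minAreaRect(h[:,:2].astype(np.float32)),h[:,2].mean())
r=q[(q[:,2]>14)&(q[:,2]<23.5)];print('rod',len(r),line(r[:,:2]),r.min(0),r.max(0))
E
```

```text
3.8 [610.82468803 217.90908018 177.90179011] [[-2.61839802e-01  9.65108499e-01 -2.34583403e-03]
 [ 9.65111320e-01  2.61839628e-01 -3.86728951e-04]
 [ 2.40996912e-04 -2.36525201e-03 -9.99997174e-01]] [ 1.62368602e-01  6.40609418e-01  1.17446240e+00 -2.49666042e-06
  1.32889834e+00 -1.02559113e-01]
[([206.8, 280.4], 0.87)]
2094 ((610.68603515625, 217.2643585205078), (30.120555877685547, 62.001583099365234), 14.114859580993652) 29.91616384026298
rod 1153 (array([630.87488162, 139.64736566]), array([-0.24735389,  0.9689252 ])) [589.64672851  72.42361323  14.21572145] [651.51324282 250.15199322  23.26767162]
```

View pics/w1.png

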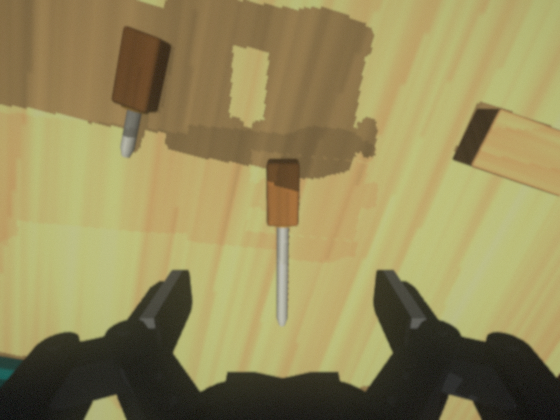

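Handle at (190,283) with the rod pointing straight down the image, centred between the open fingers, and the short pin is well clear at top left. Descend and grip slightly behind the handle's centre.

```bash

python3 -m handwheel '0 0 0 .0016 0 .0265 1;0 0 0 .0016 0 .0265 1;0 0 0 .0016 0 .0265 1;0 0 0 .0016 0 .0265 1;0 0 0 .0008 0 .0265 1;0 0 0 0 0 .0265 1;0 0 0 0 0 0 1' 60
python3 -m handwheel '0 0 0 0 0 0 0;0 0 0 0 0 0 0;0 0 0 0 0 0 0;0 0 0 0 0 0 0;0 0 0 0 0 0 0;0 0 0 0 0 0 0' 60
```

```text
time: 4.48
tool_pos: [607.0, 224.5, 15.6]
tcp_rot: [[-0.254, 0.967, -0.008], [0.967, 0.254, -0.001], [0.001, -0.008, -1.0]]
wrist_force: [0.2, -0.7, -1.0]
width: 85.3
gripper_force: 0.0
time: 4.98
tool_pos: [610.3, 225.1, 22.0]
tcp_rot: [[-0.257, 0.966, 0.003], [0.966, 0.257, 0.001], [-0.0, 0.003, -1.0]]
wrist_force: [-0.3, 0.1, 6.6]
width: 29.0
gripper_force: 61.2
```

```bash

python3 -m handwheel '0 0 0 0 0 -.016 0;0 0 0 0 0 -.016 0;0 0 .091 0 0 -.015 0;0 0 .091 0 0 0 0;0 0 .091 0 0 0 0;0 0 0 -.03 -.003 0 0;0 0 0 -.03 -.003 0 0;0 0 0 -.03 -.003 0 0'
python3 -m handwheel '0 0 0 -.03 -.003 0 0;0 0 0 -.03 -.003 0 0;0 0 0 -.02 -.003 0 0;0 0 0 -.014 -.002 0 0;0 0 0 0 0 0 0;0 0 0 0 0 0 0'
python3 - <<'E'
from h import *
s=readout.read_state();print(s['time'],s['tool_pos'],s['tcp_rot'])
for c,n in (('scene','s2'),('wrist','w2'),('top','t2')):
    im,d,P=cloud(c,n);np.save(n+'.npy',P)
    for q in ('cradle_bore','pin_tip','pin'):
        for r in optics.regions_of(c,q):
            p=P[r['region']&(d>0)];print(c,q,np.round(r['at']),round(r['confidence'],2),P[int(r['at'][0]),int(r['at'][1])].round())
            if q=='pin':
                g=p[(p[:,1]<10)];print('rod',len(g),g.min(0).round(),g.max(0).round(),np.median(g,0).round(1))
            if q=='cradle_bore' and len(p)>200:
                e=p[(p[:,2]>86)&(p[:,2]<95)&(p[:,1]>-185)];b=p[(p[:,2]>12)&(p[:,2]<22)]
                if len(e)>20: print('ear',len(e),cv2.minAreaRect(e[:,:2].astype(np.float32)))
                if len(b)>20: print('base',len(b),cv2.minAreaRect(b[:,:2].astype(np.float32)))
E
```

```text
time: 5.65
tool_pos: [598.9, 134.3, 67.5]
tcp_rot: [[0.012, 1.0, 0.0], [1.0, -0.012, -0.0], [-0.0, 0.0, -1.0]]
wrist_force: [0.1, -0.8, -1.9]
width: 28.5
gripper_force: 60.0
time: 6.15
tool_pos: [587.3, 41.2, 67.5]
tcp_rot: [[0.013, 1.0, 0.0], [1.0, -0.013, 0.0], [0.0, 0.0, -1.0]]
wrist_force: [0.2, -0.2, -1.0]
width: 29.0
gripper_force: 60.0
6.15 [587.26541679  41.2064189   67.52889041] [[ 1.34926121e-02  9.99908922e-01  3.10374552e-04]
 [ 9.99908938e-01 -1.34926904e-02  2.51782886e-04]
 [ 2.55947742e-04  3.06949080e-04 -9.99999920e-01]]
scene cradle_bore [175. 257.] 0.95 [ 378. -116.   61.]
ear 254 ((376.4613342285156, -121.79922485351562), (124.90753936767578, 79.87726593017578), 5.418791770935059)
base 1090 ((353.70623779296875, -123.74375915527344), (150.77162170410156, 110.27396392822266), 4.188594818115234)
scene cradle_bore [251. 202.] 0.81 [ 616. -194.   64.]
ear 216 ((588.800048828125, -169.67636108398438), (14.74835205078125, 72.17444610595703), 89.55741119384766)
base 1429 ((589.0066528320312, -202.2530517578125), (110.0081558227539, 151.53369140625), 89.43669128417969)
s
[... 798 characters left out ...]
3584)
base 1413 ((352.06793212890625, -122.20567321777344), (150.12771606445312, 110.16426849365234), 3.974155902862549)
top cradle_bore [190. 424.] 0.56 [ 535. -384.   53.]
base 1295 ((537.9521484375, -392.02569580078125), (109.96125793457031, 150.55499267578125), 82.1462631225586)
top cradle_bore [168. 341.] 0.55 [ 572. -188.  121.]
ear 172 ((588.90185546875, -168.04832458496094), (13.354207992553711, 68.19889831542969), 89.47258758544922)
base 1308 ((588.5751953125, -200.734375), (109.36907958984375, 150.3059844970703), 89.67366790771484)
top pin_tip [164. 276.] 0.55 [590. -52.  64.]
top pin [166. 277.] 0.59 [585. -56.  68.]
rod 237 [ 579. -109.    5.] [602.  -1.  72.] [583.6 -58.5  66.6]
```

```bash
python3 - <<'E'
from h import *
for n in ('s2','t2','w2'):
    P=np.load(n+'.npy').reshape(-1,3)
    for lo,hi in ((-105,-70),(-70,-35),(-35,0)):
        g=P[(P[:,1]>lo)&(P[:,1]<hi)&(abs(P[:,0]-588)<20)&(P[:,2]>45)&(P[:,2]<90)]
        print(n,lo,len(g),np.median(g,0).round(1) if len(g) else '', np.percentile(g[:,2],90).round(1) if len(g) else '',np.percentile(g[:,0],[5,95]).round(1) if len(g) else '')
    g=P[(abs(P[:,0]-588)<20)&(P[:,2]>50)&(P[:,2]<80)&(P[:,1]>-140)&(P[:,1]<-50)]
    if len(g):print('tip',g[:,1].min(),np.percentile(g[:,1],3))
    e=P[(abs(P[:,0]-588)<50)&(P[:,1]>-180)&(P[:,1]<-155)&(P[:,2]>30)&(P[:,2]<110)];print('eartop',np.percentile(e[:,2],[95,98]) if len(e) else '')
im=cv2.imread('pics/s2.png');cv2.imwrite('pics/s2c.png',cv2.resize(im[170:300,150:350],None,fx=4,fy=4))
E
```

```text
s2 -105 96 [587.2 -88.2  65. ] 66.9 [580.7 590. ]
s2 -70 96 [587.4 -52.6  65. ] 67.3 [582.2 590.8]
s2 -35 99 [588.3 -17.6  64.8] 67.4 [583.  591.7]
tip -114.81629026528735 -111.76193751412558
eartop [93.63888138 94.26834448]
t2 -105 80 [583.2 -88.3  66.7] 69.2 [579. 588.]
t2 -70 95 [583.6 -51.9  66.5] 68.9 [579.2 590.5]
t2 -35 83 [585.1 -18.8  66.7] 68.8 [580.8 590.1]
tip -111.51362526543306 -109.32584522514304
eartop [96.10783789 96.80639763]
w2 -105 0   
w2 -70 0   
w2 -35 384 [586.2  -8.1  64.6] 65.6 [580.9 591.4]
eartop
```

View pics/s2c.png

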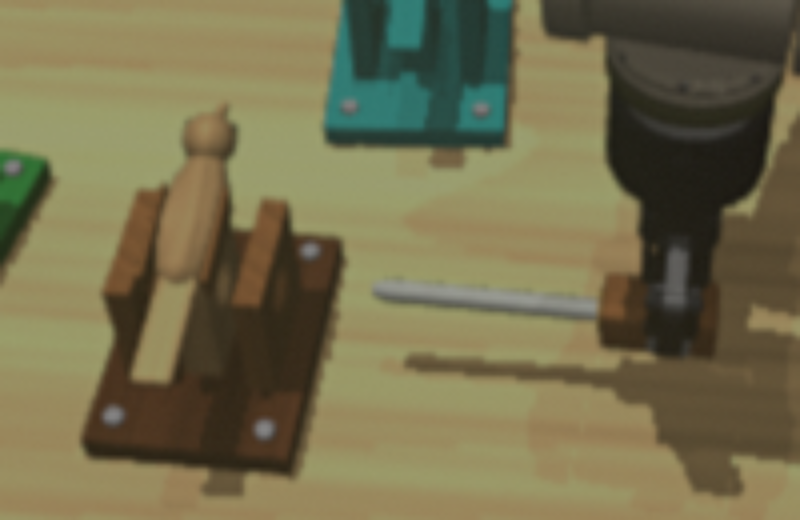

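The rod is clear of the near ear and roughly level. It sits about 4 mm low in x and 2.5 mm low in z, so I'll correct that and enter slowly.

```bash

python3 -m handwheel '0 0 -.006 0 .004 -.0025 0;0 0 0 -.015 0 0 0;0 0 0 -.015 0 0 0;0 0 0 0 0 0 0'
python3 - <<'E'
from h import *
s=readout.read_state();print(s['time'],s['tool_pos'],s['tcp_rot'][:,0])
for c,k in (('scene',3),('top',0)):
    im,d,P=cloud(c,'s3' if k else '');P=P.reshape(-1,3)
    for lo,hi in ((-140,-110),(-110,-70),(-70,-35)):
        g=P[(P[:,1]>lo)&(P[:,1]<hi)&(abs(P[:,0]-588)<20)&(P[:,2]>45)&(P[:,2]<90)]
        print(c,lo,len(g),np.median(g,0).round(1),np.percentile(g[:,2],90).round(1),np.percentile(g[:,0],[5,95]).round(1),g[:,1].min())
    if k: cv2.imwrite('pics/s3c.png',cv2.resize(im[180:290,160:300],None,fx=5,fy=5))
E
```

```text
time: 7.08
tool_pos: [591.4, 9.1, 70.0]
tcp_rot: [[0.008, 1.0, 0.001], [1.0, -0.008, -0.001], [-0.001, 0.001, -1.0]]
wrist_force: [0.1, 0.0, -1.0]
width: 28.4
gripper_force: 60.0
7.0833 [591.43148137   9.0632846   70.04318982] [ 8.05326076e-03  9.99967347e-01 -6.71383762e-04]
scene -140 82 [ 591.9 -125.    67.3] 69.4 [586.1 594.4] -139.90438138247677
scene -110 110 [592.4 -90.   67.3] 69.9 [586.1 595.3] -109.99495797961536
scene -70 97 [593.1 -52.   67.8] 69.8 [586.5 595.5] -69.57084574257676
top -140 78 [ 587.9 -124.5   69.4] 72.1 [583.4 594.7] -139.97335000700926
top -110 102 [588.9 -91.5  69.3] 72.4 [583.5 594.3] -109.38533183776627
top -70 74 [589.2 -54.1  69.4] 71.9 [585.  594.1] -69.489093815136
```

View pics/s3c.png

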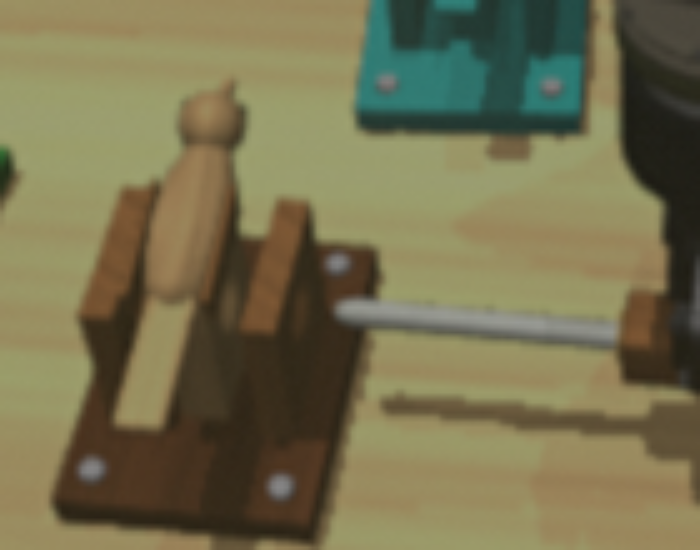

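Rod is aligned on the bore in x and z (tip about y = -147). Advancing.

```bash

python3 -m handwheel '0 0 0 -.012 0 0 0;0 0 0 -.012 0 0 0;0 0 0 -.012 0 0 0;0 0 0 0 0 0 0'
python3 -m handwheel '0 0 0 -.012 0 0 0;0 0 0 -.012 0 0 0;0 0 0 -.012 0 0 0;0 0 0 0 0 0 0'
python3 -m handwheel '0 0 0 -.012 0 0 0;0 0 0 -.012 0 0 0;0 0 0 -.012 0 0 0;0 0 0 0 0 0 0'
python3 - <<'E'
from h import *
s=readout.read_state();print(s['time'],s['tool_pos'],s['tcp_rot'][:,0],s['wrist_force'])
for c in ('scene','top'):
    im,d,P=cloud(c,c+'4');P=P.reshape(-1,3)
    g=P[(P[:,1]>-280)&(P[:,1]<-244)&(abs(P[:,0]-588)<15)&(P[:,2]>50)&(P[:,2]<80)]
    print(c,len(g),g.min(0),np.median(g,0)) if len(g) else 0
    g=P[(P[:,1]>-160)&(P[:,1]<-80)&(abs(P[:,0]-588)<20)&(P[:,2]>74)&(P[:,2]<84)]
    print('handle front?',np.percentile(g[:,1],[0,2,5])) if len(g) else 0
    if c=='scene':cv2.imwrite('pics/s4c.png',cv2.resize(im[180:290,140:280],None,fx=5,fy=5))
E
```

```text
time: 7.52
tool_pos: [590.8, -27.4, 69.9]
tcp_rot: [[0.009, 1.0, 0.0], [1.0, -0.009, -0.001], [-0.001, 0.0, -1.0]]
wrist_force: [0.5, -0.3, -2.3]
width: 28.9
gripper_force: 60.0
time: 7.85
tool_pos: [590.6, -63.4, 69.8]
tcp_rot: [[0.009, 1.0, 0.0], [1.0, -0.009, -0.001], [-0.001, 0.0, -1.0]]
wrist_force: [-0.2, 0.0, -0.8]
width: 29.2
gripper_force: 60.0
time: 8.18
tool_pos: [590.3, -99.3, 69.8]
tcp_rot: [[0.008, 1.0, 0.0], [1.0, -0.008, -0.001], [-0.001, 0.0, -1.0]]
wrist_force: [-0.1, -0.4, -0.7]
width: 29.1
gripper_force: 60.0
8.1833 [590.31863834 -99.33026054  69.83933137] [ 8.44146499e-03  9.99964175e-01 -6.24206922e-04] [-0.08598442 -0.35870161 -0.7219677 ]
scene 4 [ 585.44439299 -254.82066364   64.54852643] [ 588.37838661 -254.37356189   66.34397267]
handle front? [-136.90421562 -135.86676031 -134.53759747]
top 9 [ 583.7051804  -252.63442555   65.60242076] [ 587.44228787 -249.97971635   67.17912921]
```

View pics/s4c.png

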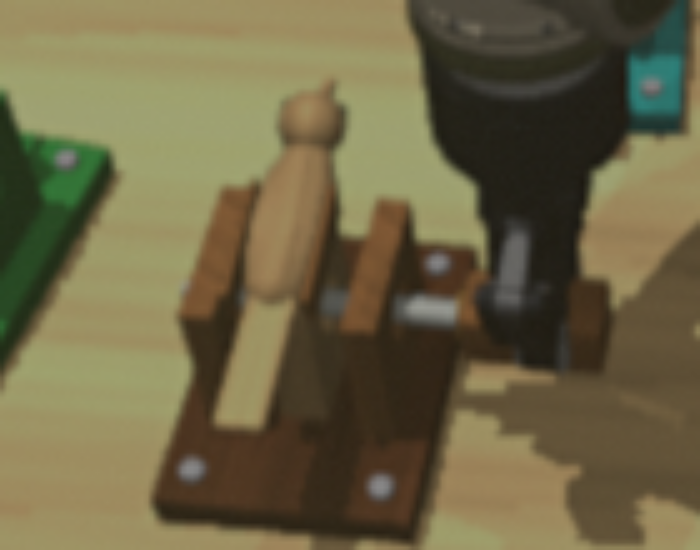

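The rod has passed near ear, lug and far ear, with the tip at about y = -256. Another 11 mm, lower a little, release, and lift away.

```bash

python3 -m handwheel '0 0 0 -.006 0 0 0;0 0 0 -.0052 0 0 0;0 0 0 0 0 .0025 0;0 0 0 0 0 .0025 0;0 0 0 0 0 0 0'
python3 -m handwheel '0 0 0 0 0 0 .2;0 0 0 0 0 0 .5;0 0 0 0 0 0 1;0 0 0 0 0 0 1;0 0 0 0 0 0 1;0 0 0 0 0 0 1;0 0 0 0 0 0 1;0 0 0 0 0 0 1'
python3 - <<'E'
from h import *
im,d,P=cloud('scene','s5');P=P.reshape(-1,3)
g=P[(P[:,1]>-290)&(P[:,1]<-244)&(abs(P[:,0]-588)<15)&(P[:,2]>50)&(P[:,2]<90)]
print(len(g),g.min(0),np.median(g,0),readout.read_state()['width'])
cv2.imwrite('pics/s5c.png',cv2.resize(im[180:290,140:280],None,fx=5,fy=5))
E
```

```text
time: 8.7
tool_pos: [589.8, -107.8, 64.1]
tcp_rot: [[0.006, 1.0, -0.001], [1.0, -0.006, 0.001], [0.001, -0.001, -1.0]]
wrist_force: [-0.4, -0.0, -2.0]
width: 28.7
gripper_force: 60.0
time: 9.37
tool_pos: [590.2, -108.1, 64.8]
tcp_rot: [[0.007, 1.0, 0.0], [1.0, -0.007, -0.0], [-0.0, 0.0, -1.0]]
wrist_force: [-1.3, 1.0, 0.8]
width: 85.8
gripper_force: 0.0
27 [ 581.99369672 -260.83660153   69.23154232] [ 588.33263529 -254.62663015   75.08134254] 85.30940492953464
```

View pics/s5c.png

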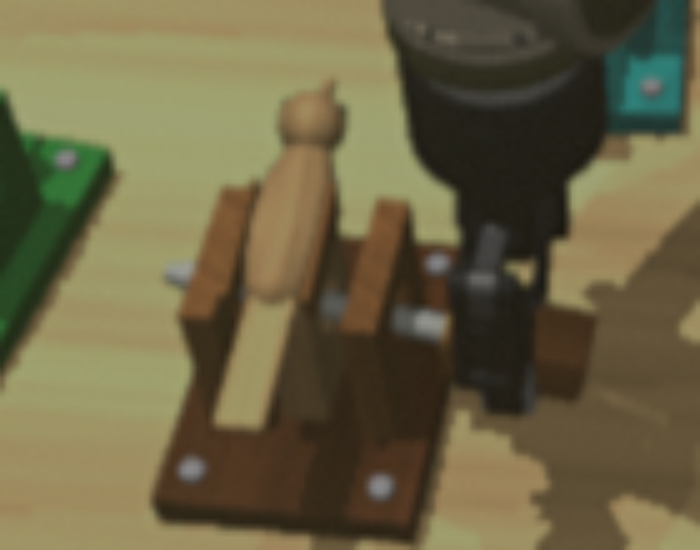

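The pin hangs in all three holes, tip at about (272,178) in the crop, but stands out only ~20 mm. I'll regrip at the sagged height and push about 5 mm more.

```bash

python3 -m handwheel '0 0 0 0 0 .01 1;0 0 0 0 0 0 1;0 0 0 0 0 0 0;0 0 0 0 0 0 0;0 0 0 0 0 0 0;0 0 0 0 0 0 0;0 0 0 0 0 0 0;0 0 0 0 0 0 0' 40
python3 -m handwheel '0 0 0 -.0025 0 -.0004 0;0 0 0 -.0025 0 -.0004 0;0 0 0 0 0 0 0;0 0 0 0 0 0 0;0 0 0 0 0 0 .3;0 0 0 0 0 0 .6;0 0 0 0 0 0 1;0 0 0 0 0 0 1'
python3 -m handwheel '0 0 0 0 0 0 1;0 0 0 0 0 0 1;0 0 0 0 0 0 1'
python3 - <<'E'
from h import *
im,d,P=cloud('scene','s6');P=P.reshape(-1,3)
g=P[(P[:,1]>-290)&(P[:,1]<-244)&(abs(P[:,0]-588)<15)&(P[:,2]>50)&(P[:,2]<90)]
print(len(g),g.min(0),np.median(g,0),readout.read_state()['width'])
E
```

```text
time: 10.08
tool_pos: [590.4, -108.1, 55.1]
tcp_rot: [[0.006, 1.0, 0.001], [1.0, -0.006, -0.0], [-0.0, 0.001, -1.0]]
wrist_force: [1.1, 0.9, 0.5]
width: 29.0
gripper_force: 44.5
time: 10.75
tool_pos: [590.0, -113.1, 55.4]
tcp_rot: [[0.006, 1.0, -0.0], [1.0, -0.006, 0.0], [0.0, -0.0, -1.0]]
wrist_force: [0.0, -0.6, -0.0]
width: 64.7
gripper_force: 0.0
time: 11.0
tool_pos: [590.1, -113.0, 55.5]
tcp_rot: [[0.006, 1.0, -0.0], [1.0, -0.006, 0.0], [0.0, -0.0, -1.0]]
wrist_force: [-0.4, 0.3, 0.4]
width: 85.4
gripper_force: 0.0
38 [ 583.35615907 -265.87071458   70.47951519] [ 588.55021278 -256.82779311   76.26973512] 85.48095995690454
```

Tip now at about -266 to -267. Lift straight off, slightly backwards, and check.

```bash

python3 -m handwheel '0 0 0 0 0 -.015 1;0 0 0 0 0 -.02 1;0 0 0 0 0 -.03 1;0 0 0 0.005 0 -.03 1;0 0 0 .02 0 -.03 1;0 0 0 .03 0 -.02 1;0 0 0 .03 0 -.01 1;0 0 0 .02 0 0 1'
python3 -m handwheel '0 0 0 0 0 0 1;0 0 0 0 0 0 1;0 0 0 0 0 0 1;0 0 0 0 0 0 1;0 0 0 0 0 0 1;0 0 0 0 0 0 1'
python3 - <<'E'
from h import *
im,d,P=cloud('scene','s7');P=P.reshape(-1,3)
g=P[(P[:,1]>-290)&(P[:,1]<-244)&(abs(P[:,0]-588)<15)&(P[:,2]>50)&(P[:,2]<90)]
print(len(g),g.min(0),np.median(g,0))
g=P[(P[:,1]>-150)&(P[:,1]<-60)&(abs(P[:,0]-588)<22)&(P[:,2]>22)&(P[:,2]<90)];print('handle',g.min(0),g.max(0))
cv2.imwrite('pics/s7c.png',cv2.resize(im[140:300,140:340],None,fx=3.7,fy=3.7))
E
```

```text
time: 11.72
tool_pos: [591.5, -6.0, 213.6]
tcp_rot: [[0.006, 1.0, 0.005], [1.0, -0.006, -0.001], [-0.001, 0.005, -1.0]]
wrist_force: [0.4, 0.6, 1.0]
width: 85.3
gripper_force: 0.0
time: 12.22
tool_pos: [590.8, -8.8, 210.4]
tcp_rot: [[0.008, 1.0, -0.0], [1.0, -0.008, 0.0], [0.0, -0.0, -1.0]]
wrist_force: [-0.1, -0.6, -0.4]
width: 85.3
gripper_force: 0.0
38 [ 581.68264751 -266.93933933   66.42479345] [ 588.56793185 -257.09438776   76.36812248]
handle [ 572.46155133 -148.53072471   28.03629142] [605.80536658 -87.63549297  68.88170252]
```

View pics/s7c.png

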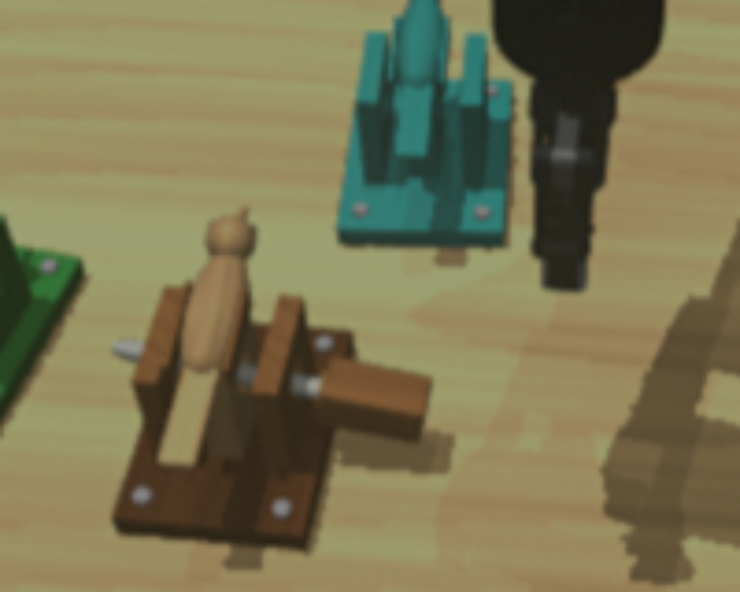

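The pin hangs through both ears and the lug, tip at (127,348) about 25 mm beyond the far ear, with the gripper clear. Handing in.

```bash
python3 -c "
from bench import job_done
print(job_done())"
```

```text
the job is handed in; nothing more can be done
None
```

The long pin hangs through the near ear, the lug and the far ear of the brown cradle with its tip about 25 mm beyond the far ear by my camera measurement; I did not touch the short pin, and I handed the job in at about 12 s of the 38 s allowed, with no verdict returned.

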